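Hang the drill rack on the bench tool rail and snap it home

ROBOT

A 6-joint arm with a two-finger parallel gripper is mounted at the origin on the work surface. World frame = base frame: x ahead of the robot, y to its left, z up, the work surface at z = 0. Lengths are in m, angles in rad, forces in N, time in s.
With the tool pointing down it reaches from about 0.25 to 0.775 m from the base axis. Payload 4 kg.
Tool frame: the origin (TCP) lies on the centre line of the jaws, within the pads' length; the fingertips stand 17 mm ahead of it and the grasp point (between the pads) lies 2 mm behind it; z points along the fingers, y is the line along which they close (so a half turn about z gives the same grasp; the last joint's range is limited). The gripper opens to 94 mm and grips with 3 to 60 N. Pads are 16 mm wide; open, the fingers measure 119 mm over their backs; the gripper's body (75 mm by 177 mm) begins 78 mm behind the grasp point.
Start: joints at [1.038, 0.087, 1.371, -0, 1.684, -0.103], TCP at [0.229, 0.5, 0.185] pointing down, gripper open.
Joint ranges: [-3.1, 3.1], [-0.76, 2.03], [0.27, 2.55], [-1.08, 4.22], [0.17, 2.65], [-2.57, 2.57]. Speed limits (rad/s): [2.79, 2.79, 3.14, 3.14, 3.14, 3.14].

INTERFACE

Orientations are given as [roll, pitch, yaw] about the fixed x, y, z axes, in that order (R = Rz(yaw) Ry(pitch) Rx(roll)).
In Python, from bench import robot gives the robot as it stands.
- The arm moves only by the tool servo_tool, never from a script. Its argument "plan" is a list of rows, each a list of 7 numbers: the shift along the tool's x, y, z normalised to -1 to 1, where 1 is 0.1 m, then the turn, a rotation vector about the tool's x, y, z normalised to -1 to 1, where 1 is pi/2 rad, then the finger opening in mm, from 0 to 94. In form: [[x, y, z, ax, ay, az, gripper], ...]. A call has 1 to 12 rows; each row is the pose to reach, as a shift and turn from the pose commanded when the call began, along the tool's axes at that moment; what a row does not reach only later rows make up. A row lasts 1/12 s, in which the tool goes at most 41.7 mm and 7.16 degrees, less where a joint would pass 70% of its speed; a pose out of reach is approached as far as the arm can. A call with a number of a shift or a turn outside -1 to 1 is refused whole. A call with a gripper value outside its range is refused whole. The fingers move at their own pace and stop on an object; the grip force is fixed at half the most. Time passes only in rows, so rows that repeat a pose let the fingers close. It gives the time, the measured TCP pose, the force, the opening and the grip force at its end, in the units of the state.
- robot.get_obs(): the state, without advancing time (a new reading comes with each control period).
- robot.snapshot(name): name is "side" or "top" or "wrist"; returns the picture (384x512x3 uint8, red, green, blue); there is no depth.
- robot.camera_params(name): a dict with "camera_matrix" (3x3 intrinsics, pixels), "distortion" ([k1, k2, p1, p2, k3] as OpenCV has them; the pictures are not rectified), "rvec" (rotation vector, rad) and "tvec" (3), from world to camera coordinates, as OpenCV has them; the wrist camera has in their place "tool_from_camera" (4x4, takes a point from camera to tool coordinates, whose origin is the TCP and whose axes are the flange's). Camera axes: x right, y down, z forward; pixel columns grow to the right and rows downward; lengths in m; the calibration is good to about 2 mm. A picture is of the moment at which its call begins: read the wrist's pose just before it. camera_params takes no time and is no camera call.
- robot.close_job(): hands the job in; it is judged then, once.
Trained networks look in the newest picture that a camera, given by its name, has taken for a name from the list of things; names that differ only in an ending like _2 or _b are one class to them, and where a whole thing is asked for, a point or a joint stands for the part that bears it (a point fixed in the world has none). Each returns a list of dicts, best first, with "conf" (0 to 1); they miss things now and then, are a little off and sometimes report something else, mostly with a low value. They report only what shows in the picture. A call takes as long as a camera call.
- robot.find_in(thing, camera): "extent" ([centre column, centre row, width, height] in pixels, round what is visible of it).
The state is a dict: "time": time; "joint_positions": joint angles; "qvel": joint speeds; "joint_torque": joint torques, N m; "tool_pos": TCP position; "ee_rot": TCP orientation; "wrist_force": force on the tool from outside, world axes, zero at the start; "wrist_torque": the same for the moment, N m; "width": finger opening in m; "finger_force": force on a finger pad.
Only numpy, scipy, OpenCV 4.12 (cv2) and the standard library are available. Lean on these libraries where they do the work, as an engineer would, in place of code of your own. Each camera call takes 0.05 s, during which the arm holds its last target. There are 200 camera calls.

TASK

Hang the drill rack that stands on the bench in the free place of the tool rail: lift its two hooks over the rail's front lip, lower them behind the lip with the rack centred over the empty spring clip, and press it down until its bottom rod snaps past the sprung jaw into the fork, so that it hangs fully home and upright like its neighbour. Set it down into place rather than dropping it, leave the other things on the bench where they are, and let go at the end.

Things in the scene. Friction and masses are not known exactly. Their poses are not given: they have to be found in the camera images.
- rack: Loose drill rack, 0.44 to 0.63 kg, upright on the bench: aluminium frame 70 deep (x), 130 wide (y), 207 mm high; grey tool block with drills, black handle bar on top, two steel hooks behind, a steel rod between its feet. Origin: centre of its underside; z up, x to its back (hook side). Cheeks reach x -35 to 35 mm up to z 80 mm, above that x 1 to 35. Drills end below z 153. Its weight lies below the bar.
- rack_bar (a point): Centre of the rack's handle bar, 12 mm behind and 195 mm above the rack's origin. The bar runs along the rack's y, 122 mm long, 16 mm thick (x), 18 mm high; top 9 mm above this point, 30 mm free below. Pinch it from above across the 16 mm, or press on its top with shut fingers.
- rack_hooks (a point): Midway between the lower tips of the rack's two hooks, 51 mm behind and 120 mm above the rack's origin. Each hook (26 mm wide, at y = 40 and -40 mm) runs level back from the back plate at z 150 to 154 mm, then down 30 mm as a tongue 4 mm thick (x 49 to 53 mm). The throat between the back plate's rear face (x 35 mm) and the tongue is 14 mm.
- rack_rod (a point): Middle of the rack's bottom rod, 22 mm behind and 22 mm above the rack's origin. Rod of 10 mm diameter along the rack's y between the two cheeks, free over 120 mm.
- stand: Bench tool rail, bolted down: aluminium base 80 x 420 x 30 mm, a post at each end, on top a channel 420 mm long. Origin on the bench below the middle of the channel's front lip; x from front (where racks hang) to back, y along the rail, z up. Places for racks at y = 82 and -82 mm; one is taken. Behind the lip a groove 32 mm wide, floor at 163 mm; rear wall (x 35 to 40 mm) up to 185 mm; end caps up to 203 mm.
- lip (a point): Middle of the rounded top edge of the channel's front lip, 200 mm above the bench; the lip is 6 mm thick (x -3 to 3 mm); axes as the stand's.
- clip: The empty steel fork clip on the rail's base, 44 x 36 mm (x, y), opening upward, in either of the two places. Origin: centre of its underside, 21.5 mm in front of the lip's middle plane, 30 mm above the bench; axes as the stand's. A fixed prong stands behind (+x), a sprung hinged jaw in front (-x); their flared tops form a V mouth some 23 mm wide, 98 (jaw) and 105 mm (prong) above the bench.
- clip_seat (a point): Where the rack's rod middle lies when home: 42 mm above the clip's origin, 72 mm above the bench. The rack, upright and facing as the stand (same yaw), then has its origin 50 mm above the bench and 43.5 mm in front of the lip's middle plane; its tongues have 2.5 mm of play behind the lip and the hooks bear on the lip's top, the bar's centre 245 mm above the bench.
- jaw (a joint): Angle of the sprung jaw, rad: 0 shut (at the start, and again once the rod is home), about 0.11 while the rod passes. A rack merely set down rests with its rod in the V mouth, 15 to 19 mm above the seat, tongue tips 11 to 15 mm below the lip's top, and stays there when released. Pushing down on its bar with 6 to 17 N snaps it home.
- hung_rack: A like rack with shorter tools, already home in the other place and fast: it shows how a rack hangs. Origin and axes as the clip's, at its own place, 30 mm above the bench. It reaches x -57 to 31 mm, y -65 to 65 mm and 257 mm above the bench; 34 mm lie free between two hung racks.
- vise: Bystander: drill vise, grey steel, 160 x 75 x 52 mm with a handle; origin under its middle.
- batten: Bystander: pine batten 260 x 45 x 30 mm lying flat; origin under its middle, x along it.
- chuck_key: Bystander: drill chuck key, T shaped, 80 x 80 mm, lying flat, 19 mm high; origin near the crossing of the T.
- oil: Bystander: white oil bottle with red cap, 52 mm in diameter, 150 mm high; origin under its middle.
- screwdriver: Bystander: green-handled screwdriver, 170 mm, lying flat; x along it.
- step_clamp: Bystander: dark steel clamp bar 85 x 26 mm with an upright bolt, 55 mm high; origin under its middle.
- wood_block: Bystander: drilled wood block 55 x 36 x 48 mm; origin under its middle.

How it is judged:
On the way, in this order (a step that is already met when the one before it is completed fails the run):
1. the rack's hook tips are lifted above the top of the lip (height (world z) of rack_hooks above 0.2 m), for 0.1 s.
2. the hook tips are lowered behind the lip, into the groove (x of rack_hooks in the frame of lip between 0.002 and 0.034 m and z of rack_hooks in the frame of lip below -0.004 m), for 0.1 s.
At the end, for the whole second after the job is handed in: Rack released, at rest in the free place: rod in the fork (4 mm across, 3 mm above to 4 mm below the seat, 22 mm along the rail), jaw shut (under 0.06 rad), hook tips behind the lip and 22 mm or more below its top, upright within 0.07 rad (x of rack_rod in the frame of clip_seat between -0.004 and 0.004 m and z of rack_rod in the frame of clip_seat between -0.004 and 0.003 m and y of rack_rod in the frame of clip_seat between -0.022 and 0.022 m and value of joint jaw below 0.06 rad and x of rack_hooks in the frame of lip between 0.002 and 0.034 m and z of rack_hooks in the frame of lip below -0.022 m and angle between rack's own z axis and vertical below 0.07 rad and linear speed of rack below 0.02 m/s and contact force between the fingers and rack below 0.05 N); the robot touches nothing.
It fails at once if the rack is let go or thrown while its hooks are still above the lip (height (world z) of rack above 0.082 m and contact force between each of the fingers, the arm and rack below 0.02 N).
It fails at once if another thing on the bench is moved by more than 30 mm (distance of any of vise, batten, chuck_key, oil, screwdriver, step_clamp, wood_block from where it was at the start of the episode above 0.03 m).
It also fails if it takes over 48 s, if anything falls off the work surface, if the arm or the gripper's body presses on something with over 40 N, if the wrist force passes 120 N, or if a joint passes its speed limit or range.

## Working session

There is one attempt and no reset: what is moved stays moved. The work goes in short steps, Python scripts to look and compute and a tool call to move; the robot and the scene stay as the last step left them, time stands still between calls to the robot, and variables do not carry over. Pictures are saved under pics/ and viewed, at most 10 in all, crops included, and the job is handed in when it is done.

Besides the shell and the picture viewer there is one more tool, called after "Request:" by a JSON object that holds its "op" and its "data", one argument or row to a line. servo_tool: Moves the arm, as the interface text tells. Scaled input: -1 to 1 covers 0.1 m each way for a shift and pi/2 rad each way for a turn. Its arguments: {"type":"object","properties":{"plan":{"type":"array","items":{"type":"array","items":{"type":"number"}}}},"required":["plan"]}

```bash
mkdir -p pics
python3 - <<'E'
from bench import robot
import cv2,numpy as np
o=robot.get_obs();print(o)
for c in("side","top"):
    im=robot.snapshot(c);cv2.imwrite(f"pics/{c}0.png",cv2.cvtColor(im,cv2.COLOR_RGB2BGR))
    p=robot.camera_params(c);print(c,p)
    for n in("rack","rack_bar","stand","clip","hung_rack"):
        print(n,[(np.round(d["extent"],1).tolist(),round(d["conf"],2)) for d in robot.find_in(n,c)[:2]])
E
```

```text
{'time': 0.0, 'joint_positions': array([ 1.03790274e+00,  8.79444181e-02,  1.37224982e+00, -5.93535031e-06,
        1.68358220e+00, -1.03121219e-01]), 'qvel': array([-9.57341282e-04, -9.39025305e-04,  3.60477720e-04,  9.66342776e-04,
        7.10806038e-05, -9.01485540e-04]), 'joint_torque': array([-4.22689970e-05, -3.40190077e+01, -3.02425575e+01,  7.16519728e-02,
        3.30269441e-02, -1.80573725e-04]), 'tool_pos': array([0.22888026, 0.49946415, 0.18361226]), 'ee_rot': array([-3.13941986e+00, -2.18928004e-04,  2.71181939e+00]), 'wrist_force': array([-0.4948692 ,  0.90676106,  0.18483533]), 'wrist_torque': array([0.0417584 , 0.048148  , 0.00997557]), 'finger_force': 0.0, 'width': 0.0939014601151563}
side {'camera_matrix': array([[426.77969976,   0.        , 249.05439192],
       [  0.        , 426.77969976, 195.73944121],
       [  0.        ,   0.        ,   1.        ]]), 'distortion': array([0.04267802, 0.        , 0.        , 0.        , 0.        ]), 'rvec': array([ 0.08585132, -2.80741159,  1.36880111]), 'tvec': array([0.53506463, 0.16952408, 1.54170524])}
rack [([265.5, 170
[... 205 characters left out ...]
, 25.8, 59.0], 0.42)]
hung_rack [([241.3, 213.4, 31.0, 74.1], 0.92)]
top {'camera_matrix': array([[404.64621454,   0.        , 255.3561272 ],
       [  0.        , 404.64621454, 188.25511762],
       [  0.        ,   0.        ,   1.        ]]), 'distortion': array([-0.05161432,  0.        ,  0.        ,  0.        ,  0.        ]), 'rvec': array([ 2.18425402, -2.14829757,  0.13083182]), 'tvec': array([-0.09165938,  0.55307434,  1.26784007])}
rack [([320.0, 202.1, 56.2, 38.9], 0.67)]
rack_bar [([318.4, 206.7, 53.6, 36.8], 0.87)]
stand [([182.4, 169.8, 151.9, 53.2], 0.89)]
clip [([163.4, 176.5, 13.9, 14.8], 0.53)]
hung_rack [([206.2, 176.8, 51.8, 37.9], 0.8), ([317.5, 205.1, 55.3, 42.0], 0.2)]
```

Run:
```python
import cv2,numpy as np
a=cv2.imread("pics/side0.png");b=cv2.imread("pics/top0.png")
c=cv2.resize(b[120:260,90:370],(784,392),interpolation=cv2.INTER_CUBIC)
cv2.imwrite("pics/topcrop.png",c)
c=cv2.resize(a[120:330,160:340],None,fx=2.8,fy=2.8,interpolation=cv2.INTER_CUBIC)
cv2.imwrite("pics/sidecrop.png",c)
```

```text
(no output)
```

View pics/topcrop.png

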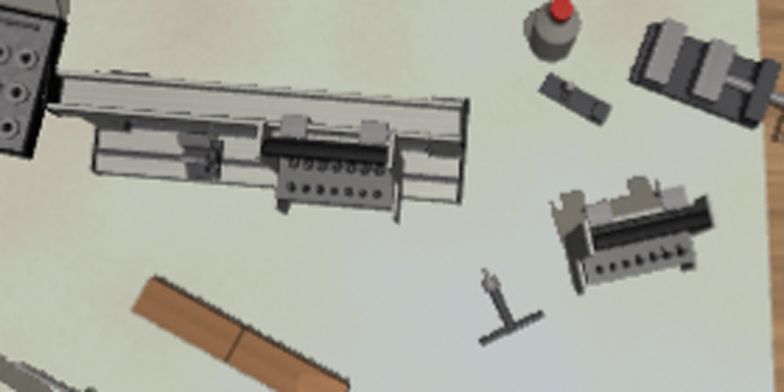

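View pics/sidecrop.png

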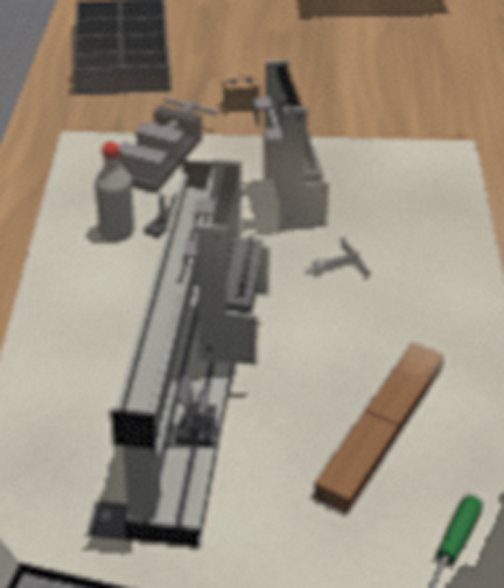

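View pics/top0.png

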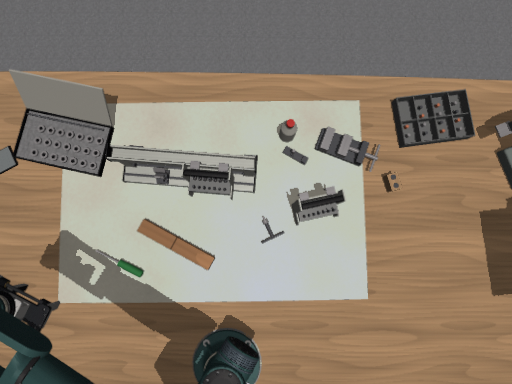

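The top view shows the loose rack at about (320,203) with its bar from (301,205) to (344,196). The rail runs from (110,155) to (256,170), and its empty clip is at about (163,176), on the left place. The hung rack's bar is at about (184–228,173–175). The side view agrees with this.

```bash
cat > h.py <<'E'
from bench import robot
import cv2,numpy as np
from scipy.spatial.transform import Rotation as R
def cam(name,obs=None):
    p=robot.camera_params(name);K,D=p["camera_matrix"],p["distortion"]
    if "rvec" in p: return K,D,cv2.Rodrigues(p["rvec"])[0],np.array(p["tvec"]).ravel()
    T=np.eye(4);T[:3,:3]=R.from_euler("xyz",obs["ee_rot"]).as_matrix();T[:3,3]=obs["tool_pos"]
    W=np.linalg.inv(T@p["tool_from_camera"]);return K,D,W[:3,:3],W[:3,3]
def world(c,uv,z):
    K,D,Rm,t=c;n=cv2.undistortPoints(np.array(uv,float).reshape(-1,1,2),K,D).reshape(-1,2)
    d=np.c_[n,np.ones(len(n))]@Rm;o=-Rm.T@t
    return o+d*((z-o[2])/d[:,2])[:,None]
def proj(c,P):
    return cv2.projectPoints(np.array(P,float).reshape(-1,1,3),cv2.Rodrigues(c[2])[0],c[3],c[0],c[1])[0].reshape(-1,2)
def look(name):
    o=robot.get_obs();im=robot.snapshot(name);return cv2.cvtColor(im,cv2.COLOR_RGB2BGR),cam(name,o),o
E
python3 - <<'E'
from h import *
c=cam("top")
f=lambda l,z:world(c,[(90+a/2.8,120+b/2.8) for a,b in l],z).round(3).tolist()
print("bar top",f([(590,238),(712,212),(589,222),(706,197)],.204))
print("hung bar",f([(262,147),(388,155)],.25))
print("rail rear/ front",f([(60,73),(467,100)],.2),f([(50,110),(464,138)],.2))
print("clip",f([(207,158)],.1))
s=cam("side")
g=lambda l,z:world(s,[(160+a/2.8,120+b/2.8) for a,b in l],z).round(3).tolist()
print("side: cap corners",g([(113,413),(155,413)],.203), "rack bar ends",g([(275,65),(299,108)],.204),"hung",g([(205,165),(238,165)],.254))
E
```

```text
bar top [[0.49, -0.208, 0.204], [0.518, -0.33, 0.204], [0.506, -0.207, 0.204], [0.533, -0.324, 0.204]]
hung bar [[0.569, 0.112, 0.25], [0.563, -0.009, 0.25]]
rail rear/ front [[0.649, 0.329, 0.2], [0.628, -0.084, 0.2]] [[0.611, 0.337, 0.2], [0.589, -0.082, 0.2]]
clip [[0.578, 0.198, 0.1]]
side: cap corners [[0.651, 0.348, 0.203], [0.61, 0.345, 0.203]] rack bar ends [[0.52, -0.316, 0.204], [0.483, -0.208, 0.204]] hung [[0.591, -0.0, 0.254], [0.552, -0.003, 0.254]]
```

Request:
{"op": "servo_tool", "data": {
  "plan": [
    [-1, -1, -1, 0, 0, 0, 60],
    [-1, -1, -1, 0, 0, 0, 60],
    [-1, -1, -1, 0, 0, 0, 60],
    [-1, -1, -1, 0, 0, 0, 60],
    [-1, -1, -1, 0, 0, 0, 60]
  ]
}}

```text
time: 1.02
tool_pos: [0.2808, 0.3651, 0.2907]
ee_rot: [3.133, 0.005, 2.708]
wrist_force: [1.2, 0.9, -0.3]
width: 0.0639
finger_force: 0.0
```

Request:
{"op": "servo_tool", "data": {
  "plan": [
    [-1, -1, -0.7, 0, 0, 0, 60],
    [-1, -1, -0.7, 0, 0, 0, 60],
    [-1, -1, -0.7, 0, 0, 0, 60],
    [-1, -1, -0.7, 0, 0, 0, 60]
  ]
}}

```text
time: 1.35
tool_pos: [0.328, 0.2333, 0.3561]
ee_rot: [3.14, 0.001, 2.712]
wrist_force: [-0.1, 0.5, 0.2]
width: 0.06
finger_force: 0.0
```

Request:
{"op": "servo_tool", "data": {
  "plan": [
    [-1, -1, 0, 0, 0, 0, 60],
    [-1, -1, 0, 0, 0, 0, 60],
    [-1, -1, 0, 0, 0, 0, 60],
    [-1, -1, 0, 0, 0, 0, 60]
  ]
}}

```text
time: 1.68
tool_pos: [0.378, 0.0988, 0.3543]
ee_rot: [-3.14, 0.001, 2.707]
wrist_force: [1.2, -0.0, -0.1]
width: 0.0603
finger_force: 0.0
```

Run:
```python
from h import *
o=robot.get_obs();print(o["time"],o["tool_pos"],o["ee_rot"],o["joint_positions"],robot.camera_params("wrist"))
```

```text
1.6833 [0.37800356 0.09880182 0.35426338] [-3.14048967e+00  7.23284919e-04  2.70700860e+00] [ 1.11545683e-01 -2.35201693e-01  1.33642841e+00 -1.47816696e-03
  2.04032029e+00 -1.02533503e+00] {'camera_matrix': array([[288.49850484,   0.        , 252.70888017],
       [  0.        , 288.49850484, 187.25556515],
       [  0.        ,   0.        ,   1.        ]]), 'distortion': array([0.01232031, 0.        , 0.        , 0.        , 0.        ]), 'tool_from_camera': array([[-1.23041498e-04, -9.65610010e-01, -2.59994793e-01,
         7.47035365e-02],
       [ 9.99999913e-01, -2.22463985e-04,  3.52976162e-04,
         5.62064140e-04],
       [-3.98676793e-04, -2.59994727e-01,  9.65609954e-01,
        -2.00446514e-01],
       [ 0.00000000e+00,  0.00000000e+00,  0.00000000e+00,
         1.00000000e+00]])}
```

Run:
```python
from h import *
im,c,o=look("wrist");np.save("c1.npy",np.array([*o["tool_pos"],*o["ee_rot"]]))
cv2.imwrite("pics/w1.png",im)
psi=-.052;Rz=np.array([[np.cos(psi),-np.sin(psi)],[np.sin(psi),np.cos(psi)]])
for p in [(0,210,.2),(0,-210,.2),(0,82,.2)]:
    q=np.array([.600,.127])+Rz@np.array(p[:2])/1000;print(p,q,proj(c,[*q,p[2]]))
for n in ("stand","clip","hung_rack"): print(n,robot.find_in(n,"wrist")[:1])
```

```text
(0, 210, 0.2) [0.61091508 0.33671614] [[486.10168523 252.11200888]]
(0, -210, 0.2) [ 0.58908492 -0.08271614] [[201.54248025 347.21458994]]
(0, 82, 0.2) [0.60426208 0.20888916] [[392.54957461 282.96892698]]
stand [{'extent': [347.8, 273.2, 292.0, 169.8], 'conf': 0.97}]
clip [{'extent': [363.8, 232.3, 42.7, 38.2], 'conf': 0.85}]
hung_rack [{'extent': [275.0, 300.0, 90.7, 115.0], 'conf': 0.65}]
```

View pics/w1.png

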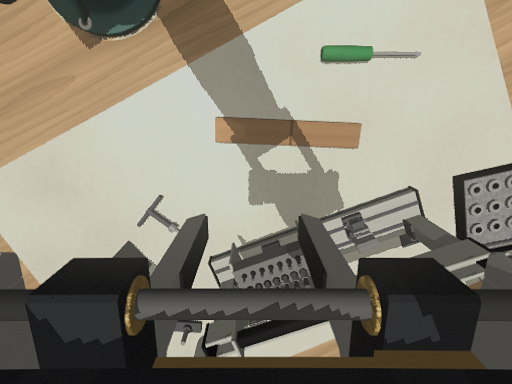

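The wrist view shows the rail base's front edge running from (208,257) to (410,187) and the clip at (360,225). The hand hides the lip, so I'll move about 0.11 m ahead to see it.

Request:
{"op": "servo_tool", "data": {
  "plan": [
    [-1, 0.5, 0, 0, 0, 0, 60],
    [-1, 0.5, 0, 0, 0, 0, 60],
    [-1, 0.5, 0, 0, 0, 0, 60],
    [-1, 0.5, 0, 0, 0, 0, 60],
    [-1, 0.5, 0, 0, 0, 0, 60]
  ]
}}

```text
time: 2.3
tool_pos: [0.4889, 0.1079, 0.3529]
ee_rot: [-3.14, -0.004, 2.714]
wrist_force: [-0.7, -0.1, 0.3]
width: 0.0601
finger_force: 0.0
```

Run:
```python
from h import *
im,c,o=look("wrist");np.save("c2.npy",np.array([*o["tool_pos"],*o["ee_rot"]]));print(o["tool_pos"])
cv2.imwrite("pics/w2f.png",im);cv2.imwrite("pics/w2.png",cv2.resize(im[60:300,190:512],None,fx=2.4,fy=2.4,interpolation=cv2.INTER_CUBIC))
for n in ("clip",): print(n,robot.find_in(n,"wrist")[:1])
```

```text
[0.48890594 0.10787497 0.35286787]
clip [{'extent': [334.8, 183.6, 34.9, 37.1], 'conf': 0.7}]
```

View pics/w2.png

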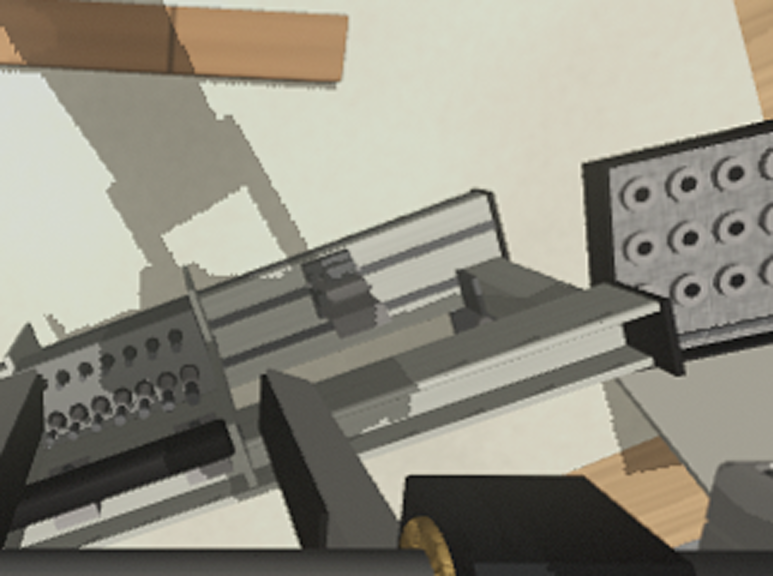

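The crop shows the clip at (345,285) and the lip's front face ending at about (628,310) by the end cap. I'll overlay the model to refine the stand pose.

```bash
cat >> h.py <<'E'
def at(pose,P):
    P=np.array(P,float)/1000;c,s=np.cos(pose[2]),np.sin(pose[2])
    return np.c_[pose[0]+c*P[:,0]-s*P[:,1],pose[1]+s*P[:,0]+c*P[:,1],P[:,2]]
E
python3 - <<'E'
from h import *
v=np.load("c2.npy");c=cam("wrist",{"tool_pos":v[:3],"ee_rot":v[3:]})
# stage measurement: crop px -> world at known heights
f=lambda l,z:world(c,[(190+a/2.4,60+b/2.4) for a,b in l],z).round(4)
print("base front edge",f([(310,255),(485,190)],.03));
print("lip top",f([(628,312),(412,390)],.2))
print("rearwall top",f([(650,355),(300,470)],.185))
cl=world(c,[(334.8,183.6)],.07);print("clip",cl)
im=cv2.imread("pics/w2f.png");big=cv2.resize(im[60:300,190:512],None,fx=2.4,fy=2.4,interpolation=cv2.INTER_CUBIC)
pose=(.602,.128,-.052)
for col,l in (((0,0,255),[(-3,-205,200),(-3,205,200)]),((0,255,0),[(35,-205,185),(35,205,185)]),((255,0,0),[(-35.5,82,105-0),(-7,82,105),(-21.5,64,30),(-21.5,100,30)]),((0,255,255),[(-35.5+58,200,203),(-3,210,203),(40,210,203)])):
    q=(proj(c,at(pose,l))-[190,60])*2.4
    for a,b in zip(q[:-1],q[1:]): cv2.line(big,tuple(map(int,a)),tuple(map(int,b)),col,1)
cv2.imwrite("pics/w2o.png",big)
E
```

```text
base front edge [[0.5623 0.2091 0.03  ]
 [0.5703 0.3454 0.03  ]]
lip top [[0.6144 0.3273 0.2   ]
 [0.6094 0.21   0.2   ]]
rearwall top [[0.652  0.3399 0.185 ]
 [0.638  0.1369 0.185 ]]
clip [[0.59111115 0.2173283  0.07      ]]
```

View pics/w2o.png

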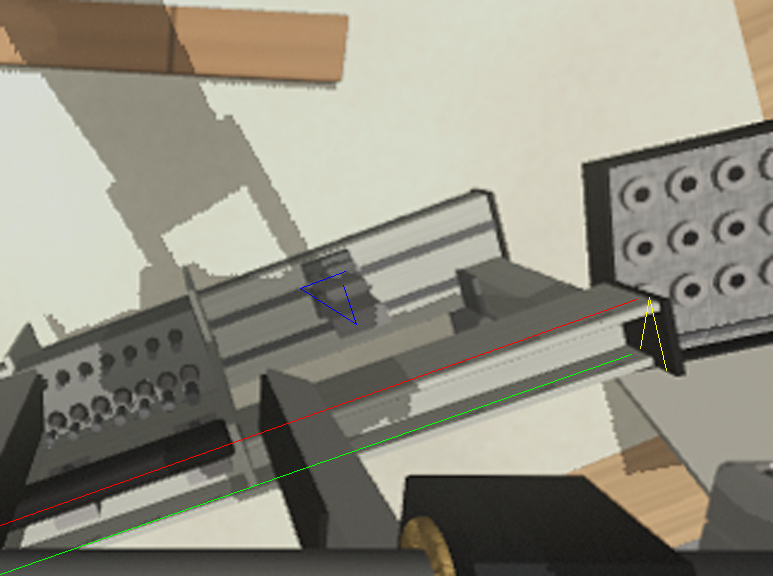

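Run:
```python
from h import *
im=cv2.imread("pics/w2f.png")
cv2.imwrite("pics/w2z.png",cv2.resize(im[160:240,365:480],None,fx=6.9,fy=6.9,interpolation=cv2.INTER_NEAREST))
```

```text
(no output)
```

View pics/w2z.png

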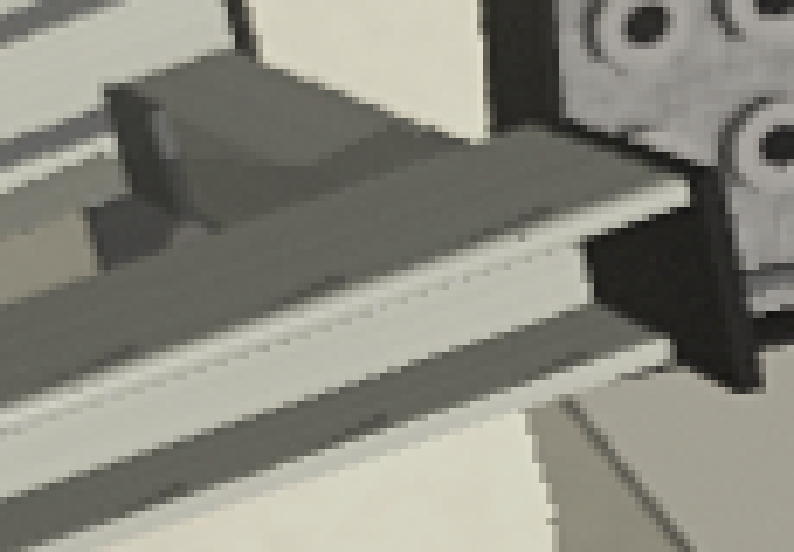

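Zoomed in, the lip's top strip runs from (690,192) to (0,418) and the rear wall's front top edge from (668,340) to (60,545).

Run:
```python
from h import *
v=np.load("c2.npy");c=cam("wrist",{"tool_pos":v[:3],"ee_rot":v[3:]})
f=lambda l,z:world(c,[(365+a/6.9,160+b/6.9) for a,b in l],z).round(4)
L=f([(690,190),(0,416)],.1995);print("lip",L);W=f([(668,340),(60,545)],.185);print("wall",W)
d=L[0]-L[1];yaw=-np.arctan2(d[0],d[1]);d=W[0]-W[1];print(yaw,-np.arctan2(d[0],d[1]))
g=lambda l,z:world(c,[(190+a/2.4,60+b/2.4) for a,b in l],z).round(4)
print("clip top approx jaw/prong z.1", g([(330,262),(355,300)],.1),"base edge corner",g([(490,192),(505,255)],.03))
im,cs,_=look("side")
print("topcam clip z.07",world(cam("top"),[(163.4,176.5)],.07),world(cam("side"),[(229.5,267.6)],.07))
w1=np.load("c1.npy");c1=cam("wrist",{"tool_pos":w1[:3],"ee_rot":w1[3:]})
print("w1 clip",world(c1,[(363.8,232.3)],.065),world(c,[(334.8,183.6)],.065))
for nm,cc in(("top",cam("top")),("w1",c1),("w2",c),("side",cam("side"))):
    for p in((.604,.129,-.052),):
        P=at(p,[(x,82+y,z) for x in(-43,0) for y in(-18,18) for z in(30,100)]);q=proj(cc,P);print(nm,(q.min(0)+q.max(0))/2,q.max(0)-q.min(0))
```

```text
lip [[0.6184 0.3435 0.1995]
 [0.6086 0.215  0.1995]]
wall [[0.6544 0.3406 0.185 ]
 [0.6474 0.2201 0.185 ]]
-0.07611724635942727 -0.058026073392573645
clip top approx jaw/prong z.1 [[0.5534 0.2102 0.1   ]
 [0.5849 0.2163 0.1   ]] base edge corner [[0.5732 0.3484 0.03  ]
 [0.6239 0.3444 0.03  ]]
topcam clip z.07 [[0.58227293 0.20613067 0.07      ]] [[0.58563606 0.22226751 0.07      ]]
w1 clip [[0.59332334 0.22353611 0.065     ]] [[0.59285941 0.2181351  0.065     ]]
top [161.69403422 175.05370342] [17.5809941 17.522576 ]
w1 [357.76426953 232.84081049] [39.21844933 42.75323238]
w2 [331.42608246 182.99330988] [37.82865989 39.36870638]
side [229.2758238 266.1988917] [15.4753636  24.73238108]
```

Request:
{"op": "servo_tool", "data": {
  "plan": [
    [-0.5, -1, 0, 0, 0, 0.58, 60],
    [-0.5, -1, 0, 0, 0, 0.58, 60],
    [-0.5, -1, 0, 0, 0, 0.58, 60],
    [-0.5, -1, 0, 0, 0, 0.58, 60],
    [-0.5, -1, 0, 0, 0, 0.58, 60],
    [-0.5, -1, 0, 0, 0, 0.58, 60],
    [-0.5, -1, 0, 0, 0, 0.58, 60],
    [-0.5, -1, 0, 0, 0, 0.58, 60]
  ]
}}

```text
time: 3.12
tool_pos: [0.4912, -0.0051, 0.3564]
ee_rot: [3.139, 0.001, 1.797]
wrist_force: [-0.4, 0.5, -0.3]
width: 0.0599
finger_force: 0.0
```

Request:
{"op": "servo_tool", "data": {
  "plan": [
    [-0.9, -0.2, 0, 0, 0, 0, 60],
    [-0.9, -0.2, 0, 0, 0, 0, 60],
    [-0.9, -0.2, 0, 0, 0, 0, 60]
  ]
}}

```text
time: 3.37
tool_pos: [0.4923, -0.1011, 0.3556]
ee_rot: [3.141, 0.003, 1.797]
wrist_force: [-0.4, 0.2, -0.7]
width: 0.0601
finger_force: 0.0
```

Request:
{"op": "servo_tool", "data": {
  "plan": [
    [-0.9, -0.2, 0, 0, 0, 0, 60],
    [-0.9, -0.2, 0, 0, 0, 0, 60],
    [-0.9, -0.2, 0, 0, 0, 0, 60],
    [-0.9, -0.2, 0, 0, 0, 0, 60],
    [-0.9, -0.2, 0, 0, 0, 0, 60]
  ]
}}

```text
time: 3.78
tool_pos: [0.494, -0.1892, 0.3556]
ee_rot: [3.14, -0.0, 1.8]
wrist_force: [-1.1, 0.6, 0.5]
width: 0.06
finger_force: 0.0
```

Run:
```python
from h import *
im,c,o=look("wrist");np.save("c3.npy",np.array([*o["tool_pos"],*o["ee_rot"]]));print(o["tool_pos"],o["ee_rot"],o["time"])
cv2.imwrite("pics/w3f.png",im);
for n in ("rack_bar","rack"): print(n,robot.find_in(n,"wrist")[:1])
big=cv2.resize(im,None,fx=1.55,fy=1.55,interpolation=cv2.INTER_CUBIC)
pose=(.511-.012*.974,-.268-.012*.226,.228)
for l in ([(4,-61,204),(20,-61,204),(20,61,204),(4,61,204),(4,-61,204)],[(35,-65,0),(-35,-65,0)]):
    q=proj(c,at(pose,l))*1.55
    for a,b in zip(q[:-1],q[1:]): cv2.line(big,tuple(map(int,a)),tuple(map(int,b)),(0,0,255),1)
cv2.imwrite("pics/w3o.png",big)
```

```text
[ 0.49402415 -0.18918557  0.35557447] [ 3.14030449e+00 -2.52516713e-04  1.80044364e+00] 3.7833
rack_bar [{'extent': [243.1, 217.3, 57.1, 116.7], 'conf': 0.78}]
rack [{'extent': [245.4, 217.1, 55.4, 123.5], 'conf': 0.82}]
```

View pics/w3o.png

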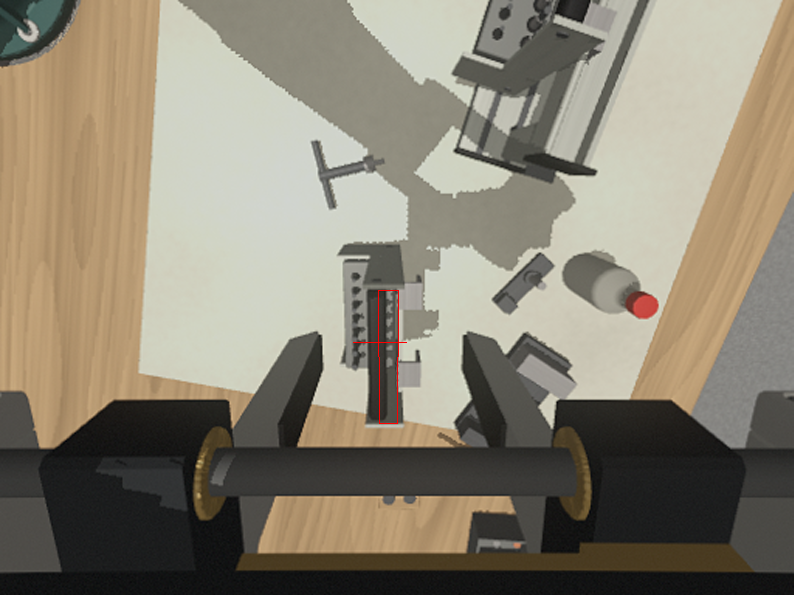

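The bar appears as the black strip at columns about 367–388, rows 290–420, about 11 px left of the model box. I'll measure its edges from the intensity profile.

Run:
```python
from h import *
v=np.load("c3.npy");c=cam("wrist",{"tool_pos":v[:3],"ee_rot":v[3:]})
g=cv2.imread("pics/w3f.png",0)
for r in (195,210,225,240,255,265,270,274): print(r,g[r,228:264].tolist())
print("col",g[180:280,243].tolist())
print("row ends",world(c,[(243,188),(243,271)],.204))
```

```text
195 [62, 58, 54, 48, 76, 100, 138, 148, 128, 69, 55, 70, 71, 69, 67, 65, 63, 61, 61, 54, 46, 69, 84, 84, 103, 90, 79, 113, 111, 160, 167, 165, 160, 162, 167, 165]
210 [104, 104, 107, 130, 135, 132, 131, 141, 129, 69, 48, 64, 67, 64, 64, 60, 58, 59, 57, 52, 44, 65, 126, 96, 82, 83, 80, 111, 92, 186, 195, 184, 147, 136, 138, 138]
225 [56, 51, 48, 114, 136, 137, 136, 136, 141, 77, 46, 56, 62, 59, 60, 58, 57, 56, 54, 52, 44, 96, 124, 129, 130, 95, 80, 72, 69, 186, 192, 197, 206, 207, 206, 206]
240 [204, 205, 204, 202, 202, 201, 202, 204, 211, 130, 47, 50, 57, 55, 54, 55, 55, 53, 53, 50, 46, 64, 80, 81, 83, 83, 81, 77, 89, 151, 161, 158, 155, 158, 159, 160]
255 [202, 202, 201, 201, 201, 202, 202, 202, 209, 133, 51, 43, 53, 50, 51, 50, 51, 49, 51, 47, 44, 53, 79, 84, 81, 79, 81, 80, 80, 79, 74, 138, 198, 202, 199, 199]
265 [186, 177, 195, 200, 199, 200, 199, 208, 145, 75, 44, 42, 49, 50, 49, 48, 48, 45, 48, 42, 42, 50, 79, 79, 80, 78, 78, 79, 80, 80, 76, 70, 195, 204, 202, 201]
270 [155, 151, 157, 160, 160, 157, 160, 149, 94, 76, 79, 58, 47, 47, 46, 47, 45, 47, 45, 47, 65, 78, 80, 79, 80, 78, 78, 78, 79, 80, 75, 71, 167, 199, 201, 200]
274 [151, 148, 159, 161, 157, 158, 162, 174, 183, 190, 188, 186, 189, 189, 188, 188, 188, 189, 185, 186, 189, 189, 190, 191, 188, 187, 187, 187, 189, 188, 187, 186, 172, 156, 160, 164]
col [59, 67, 84, 103, 126, 121, 95, 46, 50, 52, 52, 57, 65, 65, 64, 65, 64, 64, 63, 64, 63, 62, 63, 62, 64, 63, 62, 62, 61, 62, 60, 61, 60, 59, 60, 60, 60, 59, 59, 59, 59, 58, 57, 59, 57, 58, 57, 56, 57, 55, 54, 53, 57, 56, 55, 56, 55, 55, 55, 54, 55, 51, 54, 53, 54, 54, 53, 53, 52, 51, 51, 52, 51, 51, 50, 50, 50, 47, 51, 50, 50, 50, 48, 49, 46, 48, 46, 46, 47, 47, 47, 70, 81, 124, 188, 182, 150, 138, 138, 138]
row ends [[ 0.48788656 -0.21129242  0.204     ]
 [ 0.51367789 -0.32613473  0.204     ]]
```

Request:
{"op": "servo_tool", "data": {
  "plan": [
    [-0.79, -0.115, 0, 0, 0, 0, 60],
    [-0.79, -0.115, 0, 0, 0, 0, 60],
    [-0.79, -0.115, 1, 0, 0, 0, 60],
    [-0.79, -0.115, 1, 0, 0, 0, 60],
    [-0.79, -0.115, 1, 0, 0, 0, 60],
    [-0.79, -0.115, 1, 0, 0, 0, 60]
  ]
}}

```text
time: 4.43
tool_pos: [0.4994, -0.2667, 0.2484]
ee_rot: [-3.134, -0.009, 1.802]
wrist_force: [-0.1, 1.2, -1.5]
width: 0.0604
finger_force: 0.0
```

Run:
```python
from h import *
im,c,o=look("wrist");np.save("c4.npy",np.array([*o["tool_pos"],*o["ee_rot"]]));print(o["tool_pos"],o["ee_rot"],o["time"])
cv2.imwrite("pics/w4f.png",im)
g=cv2.cvtColor(im,cv2.COLOR_BGR2GRAY)
print(proj(c,[.501,-.2685,.204]),robot.find_in("rack_bar","wrist")[:1])
for r in (170,190,210,230): print(r,g[r,190:320:2].tolist())
```

```text
[ 0.49938007 -0.26673342  0.24835074] [-3.13388544 -0.00890672  1.80248935] 4.4333
[[253.26982242 200.40848379]] [{'extent': [255.3, 194.8, 77.1, 147.5], 'conf': 0.91}]
170 [213, 212, 210, 210, 210, 211, 210, 211, 210, 210, 209, 210, 210, 211, 210, 211, 189, 149, 153, 152, 155, 144, 143, 108, 89, 90, 90, 57, 43, 47, 48, 46, 46, 46, 46, 44, 69, 87, 81, 84, 76, 123, 127, 140, 141, 142, 144, 144, 143, 141, 141, 142, 142, 142, 141, 142, 144, 143, 141, 140, 140, 142, 141, 140, 142]
190 [210, 209, 210, 210, 210, 210, 211, 209, 209, 209, 210, 208, 208, 208, 209, 210, 215, 142, 148, 150, 89, 73, 100, 117, 87, 88, 88, 56, 42, 45, 45, 45, 46, 46, 45, 42, 82, 88, 75, 89, 76, 127, 128, 141, 141, 143, 143, 141, 139, 139, 138, 139, 141, 139, 136, 212, 210, 209, 209, 209, 209, 209, 208, 208, 210]
210 [208, 207, 207, 207, 208, 206, 207, 208, 208, 207, 207, 207, 207, 207, 208, 211, 81, 122, 143, 144, 97, 57, 55, 111, 111, 143, 141, 88, 46, 46, 48, 47, 47, 48, 46, 41, 139, 84, 75, 73, 139, 118, 114, 110, 117, 115, 112, 114, 115, 119, 112, 207, 210, 209, 211, 210, 209, 208, 208, 210, 211, 210, 210, 210, 209]
230 [92, 91, 91, 92, 78, 49, 51, 51, 48, 168, 208, 208, 207, 207, 207, 207, 207, 206, 208, 207, 206, 207, 206, 207, 207, 207, 207, 133, 49, 61, 60, 52, 57, 55, 54, 47, 81, 84, 84, 78, 163, 165, 160, 161, 166, 163, 161, 160, 159, 161, 172, 210, 209, 211, 103, 49, 49, 47, 47, 83, 89, 89, 90, 89, 90]
```

The bar is at columns 244–262 with the fingers at 208 and 298, so it is centred. I'll go down and grip it.

Request:
{"op": "servo_tool", "data": {
  "plan": [
    [0, 0, 0.3, 0, 0, 0, 60],
    [0, 0, 0.5, 0, 0, 0, 60],
    [0, 0, 0.62, 0, 0, 0, 60],
    [0, 0, 0.62, 0, 0, 0, 60],
    [0, 0, 0.62, 0, 0, 0, 60]
  ]
}}

```text
time: 4.95
tool_pos: [0.5021, -0.2696, 0.1947]
ee_rot: [3.14, 0.002, 1.801]
wrist_force: [-0.1, 0.0, -0.0]
width: 0.0602
finger_force: 0.0
```

Request:
{"op": "servo_tool", "data": {
  "plan": [
    [0, 0, 0, 0, 0, 0, 5],
    [0, 0, 0, 0, 0, 0, 5],
    [0, 0, 0, 0, 0, 0, 5],
    [0, 0, 0, 0, 0, 0, 5],
    [0, 0, 0, 0, 0, 0, 5],
    [0, 0, 0, 0, 0, 0, 5],
    [0, 0, 0, 0, 0, 0, 5],
    [0, 0, 0, 0, 0, 0, 5]
  ]
}}

```text
time: 5.62
tool_pos: [0.5013, -0.2696, 0.1927]
ee_rot: [-3.142, -0.0, 1.801]
wrist_force: [-1.1, 0.4, 0.7]
width: 0.0101
finger_force: 0.0
```

Run:
```python
from h import *
im,c,o=look("wrist");print(o["width"],o["finger_force"],o["tool_pos"])
s,cs,_=look("side")
a=cv2.resize(im[100:300,150:350],(400,400));b=cv2.resize(s[130:230,220:320],(400,400),interpolation=cv2.INTER_CUBIC)
cv2.imwrite("pics/w5.png",np.hstack([a,b]))
```

```text
0.010083621222481182 0.0 [ 0.50126479 -0.26960553  0.19268791]
```

View pics/w5.png

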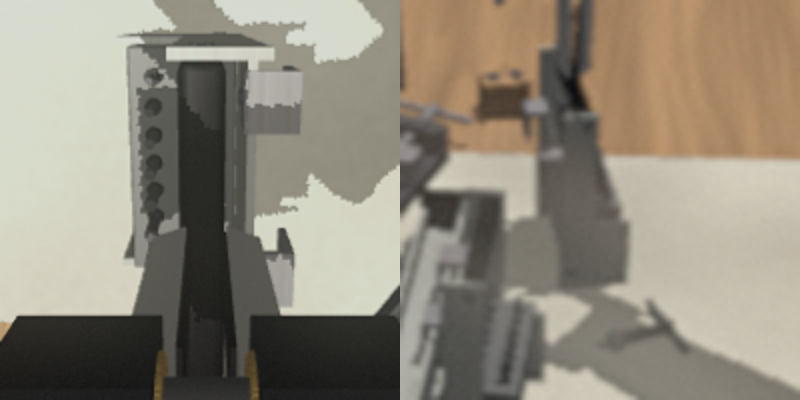

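The fingers stand on both sides of the bar but show no force yet, so I'll let them close further.

Request:
{"op": "servo_tool", "data": {
  "plan": [
    [0, 0, 0, 0, 0, 0, 0],
    [0, 0, 0, 0, 0, 0, 0],
    [0, 0, 0, 0, 0, 0, 0],
    [0, 0, 0, 0, 0, 0, 0]
  ]
}}

```text
time: 6.05
tool_pos: [0.5013, -0.2696, 0.1927]
ee_rot: [3.142, -0.0, 1.801]
wrist_force: [0.4, 0.7, -0.3]
width: 0.0008
finger_force: 0.0
```

The fingers closed fully at 0.8 mm, so they missed the bar. I'll check with projections into both views.

Run:
```python
from h import *
o=robot.get_obs();t=o["tool_pos"];print(t,o["joint_positions"])
c=cam("wrist",o);s=cam("side");tp=cam("top")
print("tip wrist",proj(c,t-[0,0,.017]),"tcp",proj(c,t),"side tip",proj(s,t-[0,0,.017]),proj(s,t),"top",proj(tp,t-[0,0,.017]))
pose=(.501-.012*.974,-.2685-.012*.226,.225)
print("side bar ends top",proj(s,at(pose,[(12,-61,204),(12,61,204),(-35,65,80),(-35,65,0),(35,65,0),(35,-65,207)])))
im=look("wrist")[0];cv2.imwrite("pics/w6f.png",im)
a=cv2.resize(im[120:290,170:340],(560,560),interpolation=cv2.INTER_CUBIC)
cv2.imwrite("pics/w6.png",a)
print(robot.find_in("rack","side")[:1],robot.find_in("rack","wrist")[:1])
```

```text
[ 0.50129807 -0.26959751  0.19273166] [-5.93100627e-01  1.28796856e-01  1.30955235e+00  1.07423211e-04
  1.70330133e+00 -8.23044418e-01]
tip wrist [[251.45002641 207.85569836]] tcp [[251.36604576 215.41408649]] side tip [[262.24730779 155.84420331]] [[262.37003036 152.13377214]] top [[321.10745232 202.20244964]]
side bar ends top [[259.57187748 141.71548877]
 [265.6382636  158.35170653]
 [276.52038374 184.42625753]
 [275.56409518 200.3080338 ]
 [258.57591055 202.00652176]
 [253.69952495 141.00346747]]
[{'extent': [266.1, 171.2, 21.6, 56.5], 'conf': 0.66}] [{'extent': [257.2, 182.9, 90.3, 139.7], 'conf': 0.77}]
```

Run:
```python
import cv2
g=cv2.imread("pics/w6f.png",0)
for r in range(196,268,6): print(r,g[r,205:305:2].tolist())
```

```text
196 [206, 205, 205, 207, 208, 187, 143, 149, 83, 73, 55, 54, 54, 73, 85, 84, 84, 57, 40, 40, 40, 40, 41, 40, 39, 40, 39, 38, 30, 82, 83, 83, 77, 74, 120, 123, 133, 141, 140, 140, 140, 138, 138, 139, 138, 138, 139, 139, 140, 196]
202 [207, 207, 207, 206, 206, 213, 139, 146, 100, 70, 72, 70, 86, 86, 86, 84, 85, 56, 39, 39, 38, 40, 40, 41, 41, 40, 41, 37, 32, 82, 82, 106, 76, 75, 120, 123, 133, 139, 139, 140, 141, 139, 136, 205, 203, 205, 201, 210, 209, 210]
208 [207, 207, 207, 207, 204, 209, 131, 143, 144, 120, 54, 53, 54, 50, 84, 78, 141, 101, 36, 41, 37, 40, 41, 42, 37, 40, 40, 38, 31, 84, 83, 75, 76, 75, 120, 122, 156, 214, 212, 214, 213, 209, 208, 208, 210, 210, 209, 209, 210, 210]
214 [205, 205, 204, 204, 204, 211, 125, 141, 143, 80, 57, 52, 117, 138, 138, 139, 139, 99, 34, 42, 50, 75, 89, 42, 39, 56, 87, 61, 43, 97, 81, 78, 73, 75, 120, 122, 204, 208, 208, 207, 208, 210, 102, 58, 204, 209, 207, 207, 207, 208]
220 [206, 205, 206, 205, 210, 111, 119, 140, 140, 125, 104, 83, 51, 42, 83, 84, 86, 84, 85, 82, 83, 83, 86, 35, 36, 40, 85, 83, 83, 84, 83, 85, 84, 83, 120, 119, 205, 209, 2
[... 934 characters left out ...]
, 155, 159, 157, 204, 207, 207, 207]
250 [205, 204, 205, 205, 204, 204, 204, 205, 205, 206, 206, 145, 83, 85, 84, 84, 84, 82, 83, 82, 83, 83, 63, 33, 33, 28, 81, 83, 82, 82, 82, 82, 83, 83, 84, 83, 82, 155, 162, 161, 158, 158, 156, 155, 159, 156, 204, 206, 206, 207]
256 [205, 206, 205, 204, 204, 204, 203, 203, 205, 205, 211, 87, 84, 83, 82, 81, 83, 82, 81, 82, 83, 83, 52, 31, 39, 31, 80, 81, 81, 83, 82, 80, 82, 82, 82, 83, 80, 102, 207, 204, 204, 204, 204, 205, 205, 204, 206, 207, 206, 206]
262 [41, 41, 40, 37, 38, 38, 40, 37, 36, 38, 38, 33, 35, 36, 35, 32, 32, 32, 33, 31, 30, 64, 52, 28, 35, 28, 80, 40, 32, 32, 33, 34, 32, 33, 35, 33, 34, 35, 35, 36, 37, 40, 38, 38, 36, 37, 39, 40, 42, 41]
```

The fingers sit above the bar, and their tips look higher than nominal. I'll probe down gently with the fingers shut to find the bar's top.

Request:
{"op": "servo_tool", "data": {
  "plan": [
    [0, 0, 0.02, 0, 0, 0, 0],
    [0, 0, 0.04, 0, 0, 0, 0],
    [0, 0, 0.04, 0, 0, 0, 0]
  ]
}}

```text
time: 6.45
tool_pos: [0.5011, -0.2694, 0.1881]
ee_rot: [-3.141, -0.001, 1.801]
wrist_force: [0.7, 0.3, -0.1]
width: 0.0002
finger_force: 0.0
```

Run:
```python
from h import *
o=robot.get_obs();q=o["joint_positions"];print(q,o["tool_pos"],o["wrist_force"],o["width"])
im=look("wrist")[0];g=cv2.cvtColor(im,cv2.COLOR_BGR2GRAY);cv2.imwrite("pics/w7f.png",im)
for r in range(206,222,3): print(r,g[r,233:275:2].tolist())
```

```text
[-5.93111589e-01  1.29740844e-01  1.31769627e+00  9.86262431e-05
  1.69524302e+00 -8.23018024e-01] [ 0.50105259 -0.26944338  0.18805549] [ 0.73234672  0.2614533  -0.12831111] 0.00016776048144251696
206 [86, 85, 84, 59, 36, 39, 41, 42, 40, 40, 40, 41, 40, 36, 33, 79, 83, 82, 77, 77, 108]
209 [84, 82, 137, 91, 38, 39, 40, 40, 40, 40, 42, 39, 40, 39, 34, 80, 82, 67, 76, 75, 108]
212 [141, 142, 140, 102, 38, 40, 39, 37, 42, 41, 40, 41, 42, 36, 30, 98, 83, 66, 78, 76, 108]
215 [138, 138, 140, 100, 41, 65, 87, 85, 87, 41, 41, 53, 86, 87, 76, 128, 81, 67, 77, 76, 110]
218 [79, 108, 82, 84, 86, 86, 83, 85, 89, 38, 38, 40, 86, 85, 84, 83, 87, 84, 86, 78, 119]
221 [87, 86, 85, 86, 85, 85, 85, 85, 86, 38, 40, 42, 84, 84, 84, 86, 85, 86, 86, 86, 118]
```

Request:
{"op": "servo_tool", "data": {
  "plan": [
    [0, 0, 0.02, 0, 0, 0, 0],
    [0, 0, 0.04, 0, 0, 0, 0],
    [0, 0, 0.06, 0, 0, 0, 0],
    [0, 0, 0.06, 0, 0, 0, 0]
  ]
}}

```text
time: 6.83
tool_pos: [0.5016, -0.2696, 0.1836]
ee_rot: [3.14, 0.001, 1.801]
wrist_force: [-0.3, 0.2, 3.0]
width: 0.0006
finger_force: 1.5
```

Request:
{"op": "servo_tool", "data": {
  "plan": [
    [0, 0, 0.01, 0, 0, 0, 0],
    [0, 0, 0.02, 0, 0, 0, 0],
    [0, 0, 0.02, 0, 0, 0, 0]
  ]
}}

```text
time: 7.08
tool_pos: [0.5021, -0.2696, 0.1835]
ee_rot: [3.138, 0.002, 1.801]
wrist_force: [-1.3, 1.9, 8.3]
width: 0.0002
finger_force: 4.3
```

Contact is confirmed at TCP z ≈ 0.184, so the tips end about 20 mm behind the nominal TCP. I'll lift, open, go lower and grip.

Request:
{"op": "servo_tool", "data": {
  "plan": [
    [0, 0, -0.12, 0, 0, 0, 50],
    [0, 0, -0.12, 0, 0, 0, 50],
    [0, 0, -0.12, 0, 0, 0, 50],
    [0, 0, -0.12, 0, 0, 0, 50],
    [0, 0, -0.12, 0, 0, 0, 50],
    [0, 0, -0.12, 0, 0, 0, 50],
    [0, 0, -0.12, 0, 0, 0, 50],
    [0, 0, -0.12, 0, 0, 0, 50],
    [0, 0, 0, 0, 0, 0, 50],
    [0, 0, 0.06, 0, 0, 0, 50],
    [0, 0, 0.1, 0, 0, 0, 50],
    [0, 0, 0.1, 0, 0, 0, 50]
  ]
}}

```text
time: 8.08
tool_pos: [0.5004, -0.269, 0.1685]
ee_rot: [-3.139, -0.003, 1.801]
wrist_force: [-0.8, 0.1, 0.1]
width: 0.0496
finger_force: 0.0
```

Request:
{"op": "servo_tool", "data": {
  "plan": [
    [0, 0, 0.05, 0, 0, 0, 50],
    [0, 0, 0.1, 0, 0, 0, 50],
    [0, 0, 0.14, 0, 0, 0, 50],
    [0, 0, 0.14, 0, 0, 0, 50]
  ]
}}

```text
time: 8.42
tool_pos: [0.5008, -0.2693, 0.1555]
ee_rot: [-3.14, -0.002, 1.801]
wrist_force: [0.2, 0.5, 0.2]
width: 0.0498
finger_force: 0.0
```

Request:
{"op": "servo_tool", "data": {
  "plan": [
    [0, 0, 0, 0, 0, 0, 8],
    [0, 0, 0, 0, 0, 0, 8],
    [0, 0, 0, 0, 0, 0, 8],
    [0, 0, 0, 0, 0, 0, 8],
    [0, 0, 0, 0, 0, 0, 8],
    [0, 0, 0, 0, 0, 0, 8],
    [0, 0, 0, 0, 0, 0, 8],
    [0, 0, 0, 0, 0, 0, 8]
  ]
}}

```text
time: 9.08
tool_pos: [0.5011, -0.2698, 0.157]
ee_rot: [-3.141, 0.0, 1.801]
wrist_force: [-1.2, 0.1, 1.9]
width: 0.0156
finger_force: 30.0
```

Gripped at 15.6 mm with 30 N. Now I'll lift.

Request:
{"op": "servo_tool", "data": {
  "plan": [
    [0, 0, -0.1, 0, 0, 0, 5],
    [0, 0, -0.3, 0, 0, 0, 5],
    [0, 0, -0.5, 0, 0, 0, 5],
    [0, 0, -0.7, 0, 0, 0, 5],
    [0, 0, -0.9, 0, 0, 0, 5],
    [0, 0, -1, 0, 0, 0, 5],
    [0, 0, -1, 0, 0, 0, 5]
  ]
}}

```text
time: 9.67
tool_pos: [0.5023, -0.2701, 0.2595]
ee_rot: [3.138, 0.003, 1.801]
wrist_force: [0.2, 0.5, -4.1]
width: 0.0154
finger_force: 30.0
```

Request:
{"op": "servo_tool", "data": {
  "plan": [
    [0.1, -0.1, -0.1, 0, 0, 0.02, 5],
    [0.25, -0.2, -0.2, 0, 0, 0.05, 5],
    [0.4, -0.3, -0.3, 0, 0, 0.09, 5],
    [0.55, -0.4, -0.4, 0, 0, 0.13, 5],
    [0.7, -0.5, -0.4, 0, 0, 0.17, 5],
    [0.85, -0.6, -0.4, 0, 0, 0.185, 5],
    [0.9, -0.6, -0.4, 0, 0, 0.185, 5],
    [0.9, -0.6, -0.4, 0, 0, 0.185, 5]
  ]
}}

```text
time: 10.33
tool_pos: [0.422, -0.1946, 0.2959]
ee_rot: [-3.141, -0.001, 1.512]
wrist_force: [0.6, 0.5, -4.7]
width: 0.0156
finger_force: 30.0
```

Request:
{"op": "servo_tool", "data": {
  "plan": [
    [0.1, 0, 0, 0, 0, 0, 5],
    [0.3, 0, 0, 0, 0, 0, 5],
    [0.5, 0, 0, 0, 0, 0, 5],
    [0.75, 0, 0, 0, 0, 0, 5],
    [1, 0, 0, 0, 0, 0, 5]
  ]
}}

```text
time: 10.75
tool_pos: [0.429, -0.0949, 0.2956]
ee_rot: [-3.14, -0.001, 1.51]
wrist_force: [-0.1, -0.1, -4.4]
width: 0.0161
finger_force: 30.0
```

Request:
{"op": "servo_tool", "data": {
  "plan": [
    [0.25, 0, 0, 0, 0, 0, 5],
    [0.5, 0, 0, 0, 0, 0, 5],
    [0.75, 0, 0, 0, 0, 0, 5],
    [1, 0, 0, 0, 0, 0, 5]
  ]
}}

```text
time: 11.08
tool_pos: [0.435, 0.0055, 0.2958]
ee_rot: [-3.14, -0.0, 1.51]
wrist_force: [1.1, -0.1, -5.0]
width: 0.016
finger_force: 30.0
```

Request:
{"op": "servo_tool", "data": {
  "plan": [
    [0.25, 0, 0, 0, 0, 0, 5],
    [0.5, 0, 0, 0, 0, 0, 5],
    [0.75, 0, 0, 0, 0, 0, 5],
    [1, 0, 0, 0, 0, 0, 5]
  ]
}}

```text
time: 11.42
tool_pos: [0.441, 0.1055, 0.2958]
ee_rot: [-3.14, -0.0, 1.511]
wrist_force: [1.7, -1.0, -4.7]
width: 0.0156
finger_force: 30.0
```

Request:
{"op": "servo_tool", "data": {
  "plan": [
    [0.25, 0, 0, 0, 0, 0, 5],
    [0.5, 0, 0, 0, 0, 0, 5],
    [0.7, 0, 0, 0, 0, 0, 5],
    [0.9, 0, 0, 0, 0, 0, 5],
    [1, 0, 0, 0, 0, 0, 5],
    [1, 0, 0, 0, 0, 0, 5],
    [1, 0, 0, 0, 0, 0, 5]
  ]
}}

```text
time: 12.0
tool_pos: [0.4467, 0.2035, 0.296]
ee_rot: [-3.14, 0.001, 1.511]
wrist_force: [1.0, -0.7, -3.4]
width: 0.0161
finger_force: 30.0
```

Request:
{"op": "servo_tool", "data": {
  "plan": [
    [0.05, 0.2, 0, 0, 0, 0, 5],
    [0.1, 0.4, 0, 0, 0, 0, 5],
    [0.14, 0.6, 0, 0, 0, 0, 5],
    [0.14, 0.8, 0, 0, 0, 0, 5],
    [0.14, 0.94, 0, 0, 0, 0, 5],
    [0.14, 0.94, 0, 0, 0, 0, 5],
    [0.14, 0.94, 0, 0, 0, 0, 5],
    [0.14, 0.94, 0, 0, 0, 0, 5]
  ]
}}

```text
time: 12.67
tool_pos: [0.5409, 0.211, 0.2968]
ee_rot: [-3.141, 0.0, 1.509]
wrist_force: [0.9, 0.8, -5.1]
width: 0.016
finger_force: 30.0
```

Run:
```python
from h import *
w,c,o=look("wrist");s,cs,_=look("side");t,ct,_=look("top")
np.save("c8.npy",np.array([*o["tool_pos"],*o["ee_rot"]]))
for n,i in(("w",w),("s",s),("t",t)): cv2.imwrite(f"pics/{n}8f.png",i)
p=o["tool_pos"];yaw=o["ee_rot"][2]-np.pi/2;dz=(p[2]-.157)*1000
b=np.array([p[0],p[1]]);rp=(b[0]-.012*np.cos(yaw),b[1]-.012*np.sin(yaw),yaw);print(p,yaw,dz,rp)
st=(.606,.130,-.06)
RP=at(rp,[(x,y,z+dz) for x,y,z in[(51,40,120),(51,-40,120),(51,40,154),(12,61,204),(12,-61,204),(35,65,0),(-35,65,0),(35,-65,0)]])
SP=at(st,[(0,205,200),(0,0,200),(0,82,200),(35,205,185),(0,-205,200)])
for n,cc,i in(("w",c,w),("s",cs,s),("t",ct,t)):
    print(n,proj(cc,RP).round(1).tolist(),proj(cc,SP).round(1).tolist())
def dots(i,cc,u0,u1,v0,v1,f):
    r=cv2.resize(i[v0:v1,u0:u1],None,fx=f,fy=f,interpolation=cv2.INTER_CUBIC)
    for P,col in((RP,(0,0,255)),(SP,(255,0,0))):
        for q in proj(cc,P): cv2.circle(r,tuple(map(int,(q-[u0,v0])*f)),2,col,-1)
    return r
A=dots(w,c,150,400,60,260,2)          #500x400
B=dots(s,cs,185,285,130,330,3)        #300x600
C=dots(t,ct,105,271,130,196,3)        #498x198
M=np.zeros((600,800,3),np.uint8);M[:400,:500]=A;M[:600,500:]=B;M[402:600,:498]=C
cv2.imwrite("pics/m8.png",M)
```

```text
[0.54085454 0.21099924 0.29680952] -0.06181512555861168 139.80951948606221 (np.float64(0.5288774544504286), np.float64(0.21174055415316528), np.float64(-0.06181512555861168))
w [[298.8, 154.4], [295.1, 243.0], [306.1, 161.5], [250.9, 138.6], [251.2, 332.5], [271.1, 118.8], [213.0, 118.8], [269.4, 219.8]] [[325.5, 51.9], [313.8, 249.3], [317.9, 178.7], [357.1, 54.6], [305.9, 392.2]]
s [[228.5, 228.7], [232.7, 210.6], [228.3, 219.6], [241.1, 211.9], [246.7, 184.8], [233.4, 264.9], [257.0, 267.2], [239.4, 234.8]] [[213.0, 265.2], [225.0, 216.9], [220.6, 234.8], [200.9, 267.8], [234.4, 179.0]]
t [[132.2, 166.2], [161.9, 168.5], [128.3, 164.0], [111.9, 175.4], [161.1, 179.3], [135.1, 177.6], [132.5, 201.1], [178.7, 181.0]] [[108.9, 156.6], [180.7, 162.0], [151.8, 159.9], [112.1, 145.7], [253.3, 167.6]]
```

View pics/m8.png

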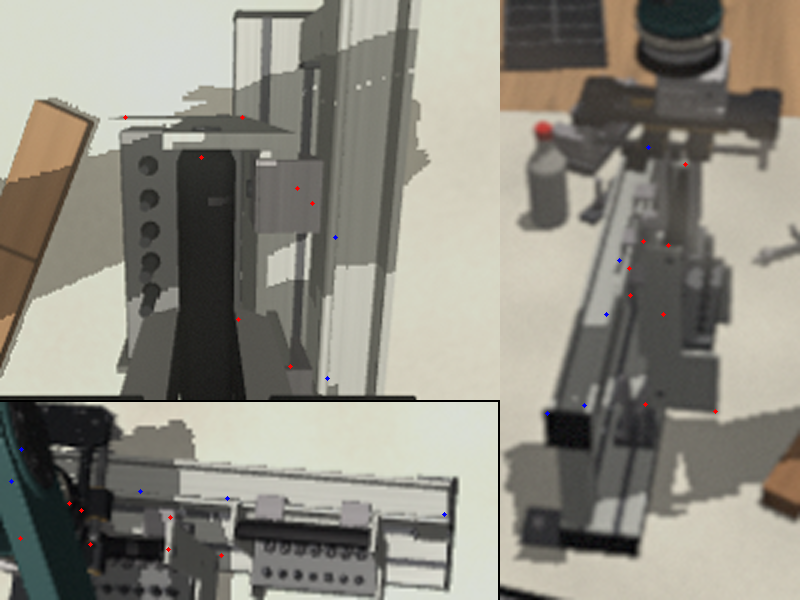

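The montage shows the held rack upright with its hooks just in front of the lip and above it. In the wrist crop the hook plate is at columns 258–323 with the lip at about 330. I'll get the edges from profiles.

Run:
```python
from h import *
v=np.load("c8.npy");c=cam("wrist",{"tool_pos":v[:3],"ee_rot":v[3:]})
g=cv2.imread("pics/w8f.png",0)
for r in (70,80,150,165,190,200,220,240,250): print(r,list(zip(range(300,362,2),g[r,300:362:2].tolist())))
for P in [(x,y,z) for y in(0,60,) for x,z in((-3,200),(3,200),(35,185),(40,185))]: print(P,proj(c,at((.606,.130,-.06),[P])).round(1))
```

```text
70 [(300, 194), (302, 111), (304, 101), (306, 101), (308, 101), (310, 101), (312, 100), (314, 99), (316, 99), (318, 87), (320, 153), (322, 204), (324, 176), (326, 182), (328, 200), (330, 194), (332, 194), (334, 199), (336, 196), (338, 192), (340, 194), (342, 194), (344, 194), (346, 196), (348, 150), (350, 97), (352, 100), (354, 139), (356, 196), (358, 192), (360, 211)]
80 [(300, 111), (302, 99), (304, 100), (306, 98), (308, 101), (310, 94), (312, 99), (314, 98), (316, 99), (318, 93), (320, 171), (322, 203), (324, 163), (326, 200), (328, 185), (330, 169), (332, 124), (334, 126), (336, 127), (338, 127), (340, 129), (342, 128), (344, 129), (346, 125), (348, 82), (350, 84), (352, 83), (354, 123), (356, 128), (358, 166), (360, 212)]
150 [(300, 105), (302, 104), (304, 103), (306, 106), (308, 106), (310, 107), (312, 75), (314, 77), (316, 110), (318, 122), (320, 113), (322, 127), (324, 125), (326, 123), (328, 128), (330, 127), (332, 125), (334, 126), (336, 124), (338, 127), (340, 128), (342, 79), (344, 81), (346, 81), (348, 123), (350, 125), (352, 136), (354, 160), (356, 210), (358, 208), (3
[... 1766 characters left out ...]
(346, 209), (348, 208), (350, 208), (352, 208), (354, 208), (356, 207), (358, 206), (360, 208)]
250 [(300, 99), (302, 99), (304, 101), (306, 81), (308, 91), (310, 181), (312, 186), (314, 185), (316, 192), (318, 188), (320, 189), (322, 190), (324, 189), (326, 190), (328, 187), (330, 189), (332, 176), (334, 92), (336, 99), (338, 152), (340, 188), (342, 194), (344, 207), (346, 208), (348, 207), (350, 207), (352, 206), (354, 207), (356, 208), (358, 207), (360, 207)]
(-3, 0, 200) [[311.2 249.3]]
(3, 0, 200) [[316.5 249.3]]
(35, 0, 185) [[340.9 243.3]]
(40, 0, 185) [[345.2 243.3]]
(-3, 60, 200) [[314.  198.6]]
(3, 60, 200) [[319.5 198.6]]
(35, 60, 185) [[345.  194.6]]
(40, 60, 185) [[349.5 194.5]]
```

Request:
{"op": "servo_tool", "data": {
  "plan": [
    [0.01, 0.1, 0, 0, 0, 0, 5],
    [0.02, 0.2, 0, 0, 0, 0, 5],
    [0.02, 0.3, 0, 0, 0, 0, 5],
    [0.02, 0.36, 0, 0, 0, 0, 5],
    [0.02, 0.36, 0, 0, 0, 0, 5],
    [0.02, 0.36, 0, 0, 0, 0, 5],
    [0.02, 0.36, 0, 0, 0, 0, 5],
    [0.02, 0.36, 0, 0, 0, 0, 5]
  ]
}}

```text
time: 13.48
tool_pos: [0.5768, 0.2118, 0.2972]
ee_rot: [3.141, -0.0, 1.51]
wrist_force: [0.4, -0.5, -5.6]
width: 0.0154
finger_force: 30.0
```

Run:
```python
from h import *
w,c,o=look("wrist");cv2.imwrite("pics/w9f.png",w);g=cv2.cvtColor(w,cv2.COLOR_BGR2GRAY)
p=o["tool_pos"];yaw=o["ee_rot"][2]-np.pi/2;dz=(p[2]-.157)*1000;print(p,yaw,dz,o["wrist_force"])
rp=(p[0]-.012*np.cos(yaw),p[1]-.012*np.sin(yaw),yaw);st=(.604,.130,-.06)
print("hook rear",proj(c,at(rp,[(53,40,154+dz)])),"bar",proj(c,at(rp,[(4,61,204+dz),(20,61,204+dz)])))
for y in(40,70,100,205):print(y,proj(c,at(st,[(-3,y,200),(35,y,185)])).round(1).tolist())
for r in (70,100,120,155,200,220,240): print(r,list(zip(range(270,330,2),g[r,270:330:2].tolist())))
```

```text
[0.57683295 0.2118272  0.29720921] -0.06032073497380086 140.2092087122043 [ 0.38962422 -0.49094699 -5.55846076]
hook rear [[308.89418971 161.52327318]] bar [[235.78363162 138.54765775]
 [266.16154144 138.5425123 ]]
40 [[278.2, 218.7], [310.1, 213.9]]
70 [[278.8, 192.5], [311.5, 188.7]]
100 [[279.5, 164.9], [312.9, 162.3]]
205 [[282.1, 55.8], [318.7, 58.5]]
70 [(270, 70), (272, 69), (274, 69), (276, 70), (278, 90), (280, 104), (282, 118), (284, 188), (286, 194), (288, 131), (290, 138), (292, 190), (294, 207), (296, 202), (298, 198), (300, 204), (302, 202), (304, 201), (306, 200), (308, 202), (310, 199), (312, 201), (314, 172), (316, 98), (318, 108), (320, 202), (322, 198), (324, 210), (326, 214), (328, 215)]
100 [(270, 202), (272, 204), (274, 204), (276, 207), (278, 131), (280, 95), (282, 163), (284, 210), (286, 171), (288, 129), (290, 182), (292, 149), (294, 133), (296, 128), (298, 132), (300, 131), (302, 130), (304, 130), (306, 131), (308, 129), (310, 131), (312, 125), (314, 81), (316, 79), (318, 131), (320, 130), (322, 139), (324, 143), (326, 145), (328, 143)]
120 [(270, 86), (272,
[... 1059 characters left out ...]
[(270, 85), (272, 85), (274, 84), (276, 87), (278, 85), (280, 85), (282, 86), (284, 79), (286, 204), (288, 198), (290, 197), (292, 192), (294, 194), (296, 196), (298, 195), (300, 195), (302, 194), (304, 195), (306, 133), (308, 96), (310, 184), (312, 190), (314, 208), (316, 213), (318, 211), (320, 211), (322, 211), (324, 212), (326, 211), (328, 211)]
240 [(270, 49), (272, 84), (274, 85), (276, 84), (278, 84), (280, 85), (282, 85), (284, 85), (286, 86), (288, 85), (290, 78), (292, 194), (294, 176), (296, 65), (298, 68), (300, 71), (302, 70), (304, 100), (306, 95), (308, 137), (310, 191), (312, 192), (314, 211), (316, 210), (318, 209), (320, 208), (322, 209), (324, 209), (326, 209), (328, 208)]
```

The lip and wall edges match the model within 0.5 mm. The rack's origin is about 42.3 mm in front of the lip plane, where 43.5 is nominal with play of -2.5 to +5.5, so I'll lower it.

Request:
{"op": "servo_tool", "data": {
  "plan": [
    [0, 0, 0.08, 0, 0, 0, 5],
    [0, 0, 0.18, 0, 0, 0, 5],
    [0, 0, 0.28, 0, 0, 0, 5],
    [0, 0, 0.38, 0, 0, 0, 5],
    [0, 0, 0.46, 0, 0, 0, 5],
    [0, 0, 0.53, 0, 0, 0, 5],
    [0, 0, 0.58, 0, 0, 0, 5],
    [0, 0, 0.62, 0, 0, 0, 5],
    [0, 0, 0.65, 0, 0, 0, 5],
    [0, 0, 0.65, 0, 0, 0, 5],
    [0, 0, 0.65, 0, 0, 0, 5]
  ]
}}

```text
time: 14.45
tool_pos: [0.5775, 0.2117, 0.232]
ee_rot: [3.141, -0.0, 1.51]
wrist_force: [-0.2, -0.0, -5.2]
width: 0.0157
finger_force: 30.0
```

Request:
{"op": "servo_tool", "data": {
  "plan": [
    [0, 0, 0.02, 0, 0, 0, 5],
    [0, 0, 0.04, 0, 0, 0, 5],
    [0, 0, 0.06, 0, 0, 0, 5],
    [0, 0, 0.06, 0, 0, 0, 5],
    [0, 0, 0.06, 0, 0, 0, 5]
  ]
}}

```text
time: 14.87
tool_pos: [0.5776, 0.2117, 0.226]
ee_rot: [3.141, -0.0, 1.51]
wrist_force: [0.3, -0.5, -3.5]
width: 0.0155
finger_force: 30.0
```

Request:
{"op": "servo_tool", "data": {
  "plan": [
    [0, 0, 0.01, 0, 0, 0, 5],
    [0, 0, 0.02, 0, 0, 0, 5],
    [0, 0, 0.03, 0, 0, 0, 5],
    [0, 0, 0.03, 0, 0, 0, 5]
  ]
}}

```text
time: 15.2
tool_pos: [0.5778, 0.2118, 0.2256]
ee_rot: [3.138, -0.001, 1.51]
wrist_force: [-1.0, 0.1, 3.9]
width: 0.0157
finger_force: 30.0
```

Contact at the expected height (about 19 mm above the seat), so the rod is in the V mouth. I'll press on while still gripping.

Request:
{"op": "servo_tool", "data": {
  "plan": [
    [0, 0, 0.015, 0, 0, 0, 5],
    [0, 0, 0.03, 0, 0, 0, 5],
    [0, 0, 0.03, 0, 0, 0, 5],
    [0, 0, 0.03, 0, 0, 0, 5]
  ]
}}

```text
time: 15.53
tool_pos: [0.5778, 0.2119, 0.2234]
ee_rot: [3.137, -0.002, 1.51]
wrist_force: [-2.4, -1.9, 6.7]
width: 0.0159
finger_force: 30.0
```

Request:
{"op": "servo_tool", "data": {
  "plan": [
    [0, 0, 0.015, 0, 0, 0, 5],
    [0, 0, 0.03, 0, 0, 0, 5],
    [0, 0, 0.03, 0, 0, 0, 5],
    [0, 0, 0.03, 0, 0, 0, 5]
  ]
}}

```text
time: 15.87
tool_pos: [0.5779, 0.2121, 0.2216]
ee_rot: [3.136, -0.002, 1.51]
wrist_force: [-2.3, -0.5, 9.5]
width: 0.0158
finger_force: 30.0
```

Request:
{"op": "servo_tool", "data": {
  "plan": [
    [0, 0, 0.02, 0, 0, 0, 5],
    [0, 0, 0.04, 0, 0, 0, 5],
    [0, 0, 0.05, 0, 0, 0, 5],
    [0, 0, 0.05, 0, 0, 0, 5],
    [0, 0, 0.05, 0, 0, 0, 5]
  ]
}}

```text
time: 16.28
tool_pos: [0.5776, 0.212, 0.2131]
ee_rot: [3.139, -0.001, 1.51]
wrist_force: [-0.0, 1.2, -0.2]
width: 0.0158
finger_force: 30.0
```

Request:
{"op": "servo_tool", "data": {
  "plan": [
    [0, 0, 0.02, 0, 0, 0, 5],
    [0, 0, 0.04, 0, 0, 0, 5],
    [0, 0, 0.04, 0, 0, 0, 5],
    [0, 0, 0.04, 0, 0, 0, 5]
  ]
}}

```text
time: 16.62
tool_pos: [0.5772, 0.2116, 0.207]
ee_rot: [-3.14, 0.0, 1.51]
wrist_force: [0.2, -0.0, -0.3]
width: 0.0157
finger_force: 30.0
```

Request:
{"op": "servo_tool", "data": {
  "plan": [
    [0, 0, 0.01, 0, 0, 0, 5],
    [0, 0, 0.02, 0, 0, 0, 5],
    [0, 0, 0.02, 0, 0, 0, 5],
    [0, 0, 0.02, 0, 0, 0, 5]
  ]
}}

```text
time: 16.95
tool_pos: [0.5772, 0.2116, 0.2069]
ee_rot: [3.141, -0.0, 1.51]
wrist_force: [-2.8, -0.6, 5.0]
width: 0.0158
finger_force: 30.0
```

It has hit a firm stop at the home height, so I'll release, lift and check.

Request:
{"op": "servo_tool", "data": {
  "plan": [
    [0, 0, 0, 0, 0, 0, 40],
    [0, 0, 0, 0, 0, 0, 40],
    [0, 0, 0, 0, 0, 0, 40],
    [0, 0, 0, 0, 0, 0, 40],
    [0, 0, 0, 0, 0, 0, 40],
    [0, 0, 0, 0, 0, 0, 40]
  ]
}}

```text
time: 17.45
tool_pos: [0.5774, 0.2117, 0.2054]
ee_rot: [-3.141, 0.0, 1.51]
wrist_force: [0.4, 0.1, -0.8]
width: 0.0399
finger_force: 0.0
```

Request:
{"op": "servo_tool", "data": {
  "plan": [
    [0, 0, -0.1, 0, 0, 0, 40],
    [0, 0, -0.3, 0, 0, 0, 40],
    [0, 0, -0.6, 0, 0, 0, 40],
    [0, 0, -0.9, 0, 0, 0, 40],
    [0, 0, -0.9, 0, 0, 0, 40],
    [0, 0, -0.9, 0, 0, 0, 40]
  ]
}}

```text
time: 17.95
tool_pos: [0.5784, 0.212, 0.2996]
ee_rot: [3.135, -0.002, 1.51]
wrist_force: [0.5, -0.1, 1.4]
width: 0.0395
finger_force: 0.0
```

Run:
```python
from h import *
w,c,o=look("wrist");s,cs,_=look("side");cv2.imwrite("pics/w10.png",w);cv2.imwrite("pics/s10.png",s);print(o["tool_pos"],o["time"])
g=cv2.cvtColor(w,cv2.COLOR_BGR2GRAY)
y=-.060
rp=(.577+.0017-.012,.2116+.002+.0007,y)
for x,yy,z in((4,61,254),(20,61,254),(53,40,204)):print(proj(c,at(rp,[(x,yy,z)])).round(1))
for r in (170,185,200): print(r,list(zip(range(220,330,2),g[r,220:330:2].tolist())))
for n in("rack","hung_rack","clip"): print(n,robot.find_in(n,"side")[:2])
```

```text
[0.57838333 0.21202866 0.29955895] 17.95
[[241.8 126.1]]
[[261.  126.1]]
[[291.4 144.4]]
170 [(220, 109), (222, 82), (224, 148), (226, 159), (228, 57), (230, 51), (232, 47), (234, 68), (236, 87), (238, 86), (240, 86), (242, 55), (244, 34), (246, 37), (248, 39), (250, 41), (252, 40), (254, 39), (256, 39), (258, 33), (260, 66), (262, 88), (264, 73), (266, 77), (268, 75), (270, 126), (272, 129), (274, 86), (276, 76), (278, 109), (280, 123), (282, 107), (284, 129), (286, 125), (288, 128), (290, 127), (292, 125), (294, 129), (296, 129), (298, 126), (300, 127), (302, 129), (304, 129), (306, 102), (308, 80), (310, 112), (312, 127), (314, 149), (316, 215), (318, 213), (320, 212), (322, 211), (324, 211), (326, 212), (328, 210)]
185 [(220, 225), (222, 77), (224, 85), (226, 87), (228, 57), (230, 50), (232, 57), (234, 147), (236, 150), (238, 149), (240, 151), (242, 92), (244, 33), (246, 39), (248, 39), (250, 38), (252, 40), (254, 39), (256, 42), (258, 35), (260, 66), (262, 87), (264, 83), (266, 79), (268, 73), (270, 129), (272, 129), (274, 82), (276, 74), (278, 114), (280, 121), (282, 110), (284
[... 397 characters left out ...]
), (242, 63), (244, 35), (246, 38), (248, 39), (250, 36), (252, 38), (254, 39), (256, 40), (258, 35), (260, 80), (262, 84), (264, 74), (266, 70), (268, 102), (270, 205), (272, 209), (274, 72), (276, 120), (278, 203), (280, 174), (282, 101), (284, 69), (286, 88), (288, 127), (290, 122), (292, 152), (294, 197), (296, 203), (298, 200), (300, 196), (302, 197), (304, 182), (306, 84), (308, 102), (310, 125), (312, 157), (314, 214), (316, 213), (318, 214), (320, 213), (322, 212), (324, 213), (326, 212), (328, 210)]
rack [{'extent': [234.2, 247.1, 29.5, 79.4], 'conf': 0.78}, {'extent': [202.4, 193.5, 11.0, 27.0], 'conf': 0.37}]
hung_rack [{'extent': [242.2, 210.8, 27.4, 58.3], 'conf': 0.84}]
clip []
```

The bar reads 242–260 px against a predicted 242–261 for a rack that is home and upright. I'll let the arm settle and hand in.

Request:
{"op": "servo_tool", "data": {
  "plan": [
    [0, 0, -0.3, 0, 0, 0, 40],
    [0, 0, -0.3, 0, 0, 0, 40],
    [0, 0, -0.3, 0, 0, 0, 40],
    [0, 0, -0.3, 0, 0, 0, 40],
    [0, 0, -0.3, 0, 0, 0, 40]
  ]
}}

```text
time: 18.62
tool_pos: [0.5772, 0.2117, 0.3247]
ee_rot: [-3.14, 0.0, 1.51]
wrist_force: [-0.5, -0.3, 0.1]
width: 0.0405
finger_force: 0.0
```

```bash
python3 -c "
from bench import robot
print(robot.close_job())"
```

```text
the job is handed in; nothing more can be done
None
```

I hung the drill rack in the free place, pressed it until it snapped down to a firm stop at home height, released it and handed the job in at 18.6 s. The last wrist image fits a rack that is home and upright, but I didn't check the jaw angle directly, and the hand-in returned no verdict.

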